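# Strip a binding drilling template and rack its stop bushes by height

### The job

Put the drilling kit away. First take the four loose stop bushes out of the drilling template and stand them fully home in the wooden rack in order of head height, the shortest next to the red end plate and the tallest farthest from it; only then lift the empty template straight up off its two dowel pins, keeping it level, and lay it flat inside the cork-lined tray, long side along long side.

Things in the scene. Friction and masses are not known exactly. Their poses are not given: they have to be found in the camera images.
- bush_short: steel stop bush: knurled round head 28 mm in diameter, 18 mm tall, yellow band round its top edge; below it a shank 14 mm in diameter, 18 mm long, the last 8 mm tapering to 7 mm. Origin on the axis at the underside of the head, z up. Starts in one of the template's holes (which one varies), head resting on the template. Grasp by the head
- bush_middle: steel stop bush: knurled round head 28 mm in diameter, 29 mm tall, green band round its top edge; below it a shank 14 mm in diameter, 18 mm long, the last 8 mm tapering to 7 mm. Origin on the axis at the underside of the head, z up. Starts in one of the template's holes (which one varies), head resting on the template. Grasp by the head
- bush_tall: steel stop bush: knurled round head 28 mm in diameter, 40 mm tall, blue band round its top edge; below it a shank 14 mm in diameter, 18 mm long, the last 8 mm tapering to 7 mm. Origin on the axis at the underside of the head, z up. Starts in one of the template's holes (which one varies), head resting on the template. Grasp by the head
- bush_tallest: steel stop bush: knurled round head 28 mm in diameter, 51 mm tall, black band round its top edge; below it a shank 14 mm in diameter, 18 mm long, the last 8 mm tapering to 7 mm. Origin on the axis at the underside of the head, z up. Starts in one of the template's holes (which one varies), head resting on the template. Grasp by the head
- template: aluminium plate 96 (x) x 160 (y) x 10 mm, 0.35 kg, origin centre of underside. 20 mm bush holes at x +-26, y +-34 (heads 24 mm apart in x, 40 mm in y: take a bush with fingers either side in y). Black grip at centre, 14 (x) x 36 (y) mm, top 44 mm above origin: pinch across its 14 mm. Sits on the base's pins by 11 mm holes, lift 25 mm or more to clear. Same when turned half round
- jig_base: fixed blue and black base under the template, 112 x 172 mm, origin centre of underside, axes as the template's. Blue rails 22 mm high; two steel dowel pins 8 mm in diameter at x = 0, y = +-68 mm, tips 44 mm above the origin. Behind the work, beyond world x = 0.54 m, a clamped ski with boot and levers stands up to 0.45 m high: travel in straight lines in front of it
- rack: fixed beech rack on an aluminium foot, 62 (x) x 192 (y) mm, origin at the centre of its underside, z up. Its top is 30 mm above the origin; four holes 20 mm in diameter, 22 mm deep in a row along its y at y = -72, -24, +24, +72 mm (x = 0). Holes are 48 mm apart, so hold a bush with the fingers either side of it in the rack's x
- red_end: fixed red end plate, 48 x 7 x 34 mm, on one end of the rack (y = +99 or -99 mm in the rack's frame, which varies); the other end plate is grey. It marks the short-bush end. Origin at the centre of its underside
- tray: fixed shallow grey tray with a cork floor, 126 (x) x 190 (y) mm outside, inner space 116 x 180 mm, rim 14 mm high, inner floor 5 mm above the origin, which is the centre of its underside. The template's place, its long side along the tray's y

How it is judged:
By the outcome, as a careful person would: the job done as asked, in the order asked, and still so for the second after the job is handed in, with the robot touching nothing.
It also fails if it takes over 144 s, if anything falls off the work surface, if the arm or the gripper's body presses on something with over 40 N, if the wrist force passes 120 N, or if a joint passes its speed limit or range.

### The arm

A 7-joint arm with a two-finger parallel gripper is mounted at the origin on a cart in front of the work surface, level with it; the furniture and walls round the work are solid. World frame = base frame: x ahead of the robot, y to its left, z up, the work surface at z = 0. Lengths are in m, angles in rad, forces in N, time in s.
With the tool pointing down it reaches from about 0.4 to 0.875 m from the base axis. Payload 19.3 kg.
Tool frame: the origin (TCP) lies at the very end of the fingers, on their centre line; the grasp point (between the pads) lies 19 mm behind it; z points along the fingers, y is the line along which they close (so a half turn about z gives the same grasp; the last joint's range is limited). The gripper opens to 85 mm and grips with 20 to 120 N. Pads are 22 mm wide; open, the fingers measure 114 mm over their backs; the gripper's body (76 mm by 85 mm) begins 54 mm behind the grasp point. The pads swing forward as they close: fully open they stand 13 mm farther back than shut.
Start: joints at [-1.214, 0.521, -0.036, 1.599, 0.021, 1.021, -0.113], TCP at [0.259, 0.569, 0.231] pointing down, gripper open.
Joint ranges: [-2.91, 2.91], [-0.3, 2.13], [-1.5, 1.42], [0.17, 2.43], [-1.26, 4.41], [0.16, 1.93], [-2.52, 2.52]. Speed limits (rad/s): [1.89, 1.89, 2.39, 2.39, 3.01, 3.01, 3.01].

### API

Orientations are given as [roll, pitch, yaw] about the fixed x, y, z axes, in that order (R = Rz(yaw) Ry(pitch) Rx(roll)).
In Python, from workcell import bot gives the robot as it stands.
- The arm moves only by the shell command python3 -m crank 'ROWS' [FORCE]. ROWS is a JSON object of lists of equal length, an entry for each row: "travel": the shift along the world's x, y, z in cm, a list of three; "turn": the turn, a rotation vector about the world's x, y, z in degrees, a list of three; "gripper": the closure, from 0 (fully open) to 1 (shut). A call has exactly 5 rows; each row is the pose to reach, as a shift and turn from the pose commanded when the call began; what a row does not reach only later rows make up. A row lasts 1/10 s, in which the tool goes at most 50 mm and 8.59 degrees, less where a joint would pass 70% of its speed; a pose out of reach is approached as far as the arm can. A call with a gripper value outside its range is refused whole. The fingers move at their own pace and stop on an object; FORCE is the grip in N (left out, the last holds). Time passes only in rows, so rows that repeat a pose let the fingers close, or fill a call up. It gives the time, the measured TCP pose, the force, the opening and the grip force at its end, in the units of the state.
- bot.observe(): the state, without advancing time (a new reading comes with each control period).
- bot.grab_frame(name): name is "scene" or "side" or "wrist"; returns a dict with "pixels" (480x640x3 uint8, red, green, blue), "fx", "fy", "cx", "cy" (pixels), "dist" ([k1, k2, p1, p2, k3] as OpenCV has them; the pictures are not rectified), "extrinsics" (4x4, takes a point from world to camera coordinates). Camera axes: x right, y down, z forward; pixel columns grow to the right and rows downward; lengths in m; the calibration is good to about 2 mm. A picture is of the moment at which its call begins. There is no depth.
- bot.job_done(): hands the job in; it is judged then, once.
The state is a dict: "clock": time; "qpos": joint angles; "qd": joint speeds; "joint_efforts": joint torques, N m; "position": TCP position; "tool_rot": TCP orientation; "force": force on the tool from outside, world axes, zero at the start; "moment": the same for the moment, N m; "grip_width": finger opening in m; "finger_force": force on a finger pad.
Only numpy, scipy, OpenCV 4.12 (cv2) and the standard library are available. Lean on these libraries where they do the work, as an engineer would, in place of code of your own. Each camera call takes 0.05 s, during which the arm holds its last target. There are 200 camera calls.

## Working session

There is one attempt and no reset: what is moved stays moved. The work goes in short steps, Python scripts to look and compute and a shell command to move; the robot and the scene stay as the last step left them, time stands still between calls to the robot, and variables do not carry over. Pictures are saved under pics/ and viewed, at most 14 in all, crops included, and the job is handed in when it is done.

```bash
ls; mkdir -p pics; python3 - <<'E'
from workcell import bot
import cv2
s=bot.observe(); print(s)
for n in ("scene","side"):
    f=bot.grab_frame(n); cv2.imwrite(f"pics/{n}0.png",f["pixels"][:,:,::-1]); print(n,f["fx"],f["dist"],f["extrinsics"])
E
```

```text
pics
{'clock': 0.0, 'qpos': array([-1.21417817,  0.52204175, -0.03635337,  1.5999754 ,  0.02119902,
        1.02110207, -0.11282017]), 'qd': array([ 1.68716034e-03, -1.43069512e-03,  4.41444915e-04, -6.76945487e-06,
        6.29624712e-04, -5.55681775e-04,  8.54295786e-04]), 'joint_efforts': array([-8.79946656e-04, -9.27104044e+01,  1.97913565e+00, -3.69944322e+01,
        1.76542159e-02,  8.24582472e-03,  7.51564562e-05]), 'position': array([0.25861878, 0.5686238 , 0.23071983]), 'tool_rot': array([-3.14045293e+00,  6.71553759e-05,  2.71476581e+00]), 'force': array([-0.10727821,  0.24300507, -0.30393399]), 'moment': array([-0.0403191 , -0.01831453,  0.02709435]), 'finger_force': 0.0, 'grip_width': 0.08529341367923128}
scene 501.8943481654702 [-0.06570394  0.          0.          0.          0.        ] [[-0.71127245 -0.7029148  -0.0015109   0.32098423]
 [-0.30004694  0.3055569  -0.903663    0.18155029]
 [ 0.63565976 -0.64229726 -0.42824164  0.75123449]
 [ 0.          0.          0.          1.        ]]
side 471.84219741917065 [-0.00999946  0.          0.          0.          0.        ] [[ 0.90720975 -0.42028843  0.01811341 -0.39657637]
 [-0.21886335 -0.50832108 -0.83289165  0.16646183]
 [ 0.35926216  0.75164307 -0.55313958  0.9224801 ]
 [ 0.          0.          0.          1.        ]]
```

View pics/scene0.png

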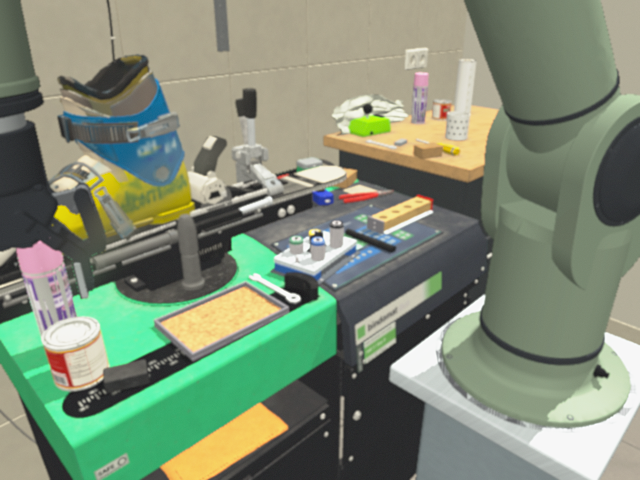

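View pics/side0.png

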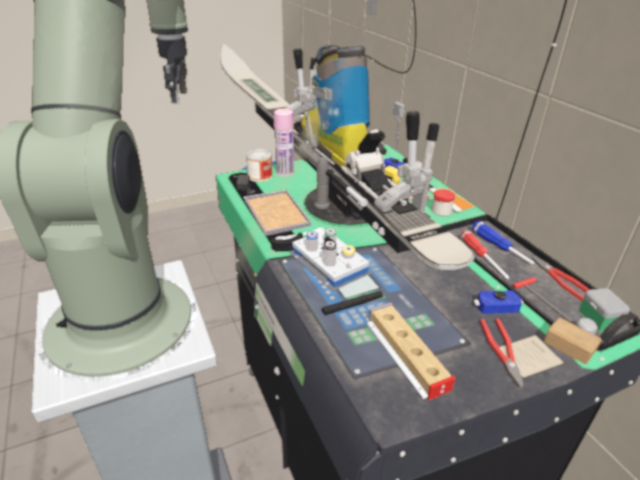

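The scene view shows the tray near (222,320), the template with its bushes near (315,248) and the rack near (402,213). In the side view the rack is at (410,350), with its red end nearest the camera at (440,385). I'll zoom in to measure.

```bash
python3 - <<'E'
import cv2
a=cv2.imread("pics/side0.png")[220:405,275:465]; b=cv2.imread("pics/side0.png")[180:290,235:385]
c=cv2.imread("pics/scene0.png")[190:290,260:440]
cv2.imwrite("pics/c1.png",cv2.resize(a,None,fx=3,fy=3,interpolation=cv2.INTER_CUBIC))
cv2.imwrite("pics/c2.png",cv2.resize(b,None,fx=5,fy=5,interpolation=cv2.INTER_CUBIC))
cv2.imwrite("pics/c3.png",cv2.resize(c,None,fx=4,fy=4,interpolation=cv2.INTER_CUBIC))
E
```

```text
(no output)
```

View pics/c1.png

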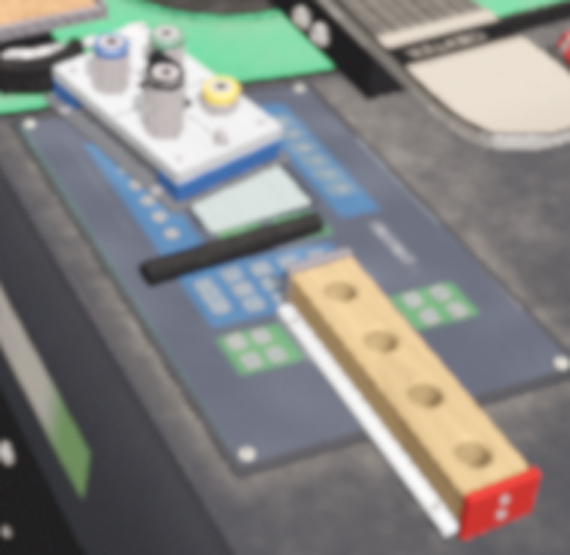

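View pics/c2.png

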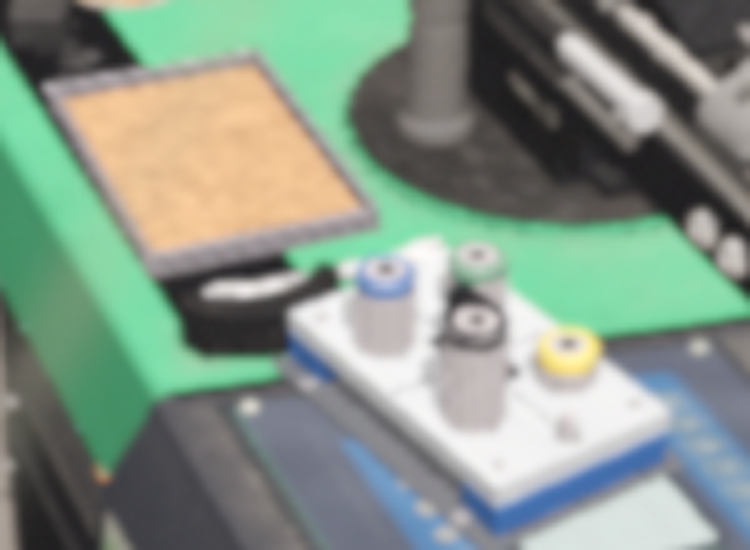

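View pics/c3.png

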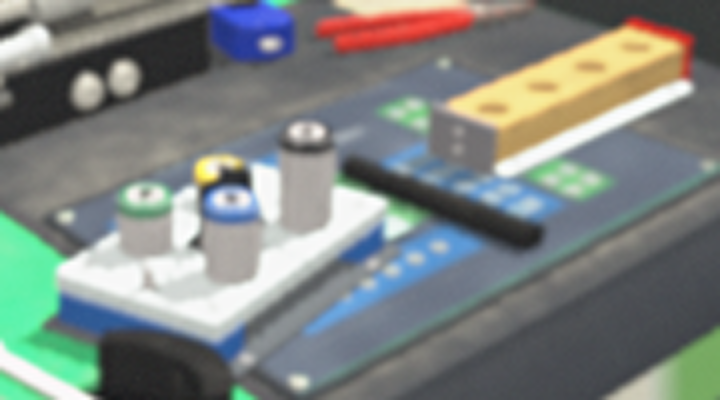

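c1–c3 show the bushes: blue and black on the robot side, green and yellow on the far side. Black and yellow are at the rack end of the template. The rack's red end is farthest from the template. I'll fit the poses from both views.

```bash
cat > fit.py <<'E'
import numpy as np, cv2
from scipy.optimize import least_squares
from workcell import bot
def cam(n):
    f=bot.grab_frame(n); K=np.array([[f["fx"],0,f["cx"]],[0,f["fy"],f["cy"]],[0,0,1.]]); return K,np.array(f["dist"]),np.array(f["extrinsics"]),f["pixels"]
def proj(c,P):
    E=c[2]; return cv2.projectPoints(np.float64(P).reshape(-1,1,3),cv2.Rodrigues(E[:3,:3])[0],E[:3,3],c[0],c[1])[0][:,0]
def world(p,P):
    x,y,z,a=p; c,s=np.cos(a),np.sin(a); P=np.asarray(P,float)
    return np.c_[x+c*P[:,0]-s*P[:,1],y+s*P[:,0]+c*P[:,1],z+P[:,2]]
def fit(obs,p0,fixz=None):
    f=lambda p:np.concatenate([(proj(c,world(p if fixz is None else [p[0],p[1],fixz,p[3]],P))-q).ravel() for c,P,q in obs])
    r=least_squares(f,p0,loss='soft_l1'); return r.x,np.round(r.fun.reshape(-1,2),1) if False else np.round(f(r.x).reshape(-1,2),1)
E
python3 - <<'E'
from fit import *
S=cam("side"); C=cam("scene")
s2=lambda L:np.array(L)/5.+[235,180]; s1=lambda L:np.array(L)/3.+[275,220]; c3=lambda L:np.array(L)/4.+[260,190]
m=1e-3
heads=np.array([[-26,34,72],[26,34,61],[-26,-34,83],[26,-34,50]])*m
cor=np.array([[-48,80,32],[-48,-80,32],[48,-80,32]])*m
corC=np.array([[48,80,32],[-48,80,32],[-48,-80,32]])*m
o=[(S,np.r_[heads,cor],np.r_[s2([[387,268],[477,254],[476,321],[569,343]]),s2([[287,315],[505,500],[668,408]])]),
   (C,np.r_[heads,corC],np.r_[c3([[231,200],[148,193],[306,132],[222,167]]),c3([[60,270],[215,325],[387,205]])])]
holes=np.array([[0,y,30] for y in (72,24,-24,-72)])*m
r=[(S,holes,s1([[342,291],[382,341],[427,394],[475,453]])),(C,holes,c3([[495,108],[545,86],[592,66],[637,46]]))]
t=np.array([[-63,95,14],[63,95,14],[63,-95,14],[-63,-95,14]])*m
tr=[(S,t,s2([[42,88],[262,52],[380,212],[150,275]])),(C,t[[0,1,2,3]],np.array([[181,357],[157,321],[249,285],[289,313]]))]
for n,ob,g in (("tmpl",o,[.45,0,0,0]),("rack",r,[.45,-.25,0,0]),("tray",tr,[.4,.3,0,0])):
    for fz in (None,0.):
        p,e=fit(ob,g,fz); print(n,np.round(p*[1e3,1e3,1e3,57.3],1),np.abs(e).max())
    print(e.tolist())
E
```

```text
tmpl [458.2   4.    1.   11.5] 1.7
tmpl [458.5   3.8  -0.   11.4] 1.5
[[-0.4, 1.5], [-0.1, 1.2], [0.2, 1.0], [-0.3, 1.2], [0.4, 0.4], [-1.5, -1.3], [0.4, 1.5], [0.1, -0.1], [-0.9, 0.6], [-0.1, 0.0], [-0.4, 0.3], [-1.2, 0.4], [0.4, -0.6], [-0.5, -1.0]]
rack [ 4.698e+02 -3.023e+02  1.400e+00 -3.000e-01] 0.9
rack [ 4.704e+02 -3.019e+02 -8.500e+00 -3.000e-01] 1.2
[[-0.6, 0.7], [-0.2, 0.7], [-0.4, 1.1], [-0.3, 1.2], [-0.9, -0.3], [-1.1, -0.2], [-1.1, -0.3], [-1.2, -0.2]]
tray [423.2 266.4  -5.5  -5.1] 6.6
tray [419.4 269.5   0.   -5.8] 6.5
[[0.1, -1.6], [-0.5, -0.6], [-4.3, 0.7], [-6.5, -3.9], [4.9, -0.4], [-4.9, -1.7], [-0.1, -2.2], [-0.2, -1.3]]
```

```bash

R='{"travel":[[0,-1,2],[1,-4,4],[2,-7,5],[3,-10,5],[4,-14,5]],"turn":[[0,0,-7.2],[0,0,-14.4],[0,0,-21.6],[0,0,-28.8],[0,0,-36]],"gripper":[0.4,0.4,0.4,0.4,0.4]}'; true
python3 -m crank '{"travel":[[0,-1,2],[1,-4,4],[2,-7,5],[3,-10,5],[4,-14,5]],"turn":[[0,0,-7.2],[0,0,-14.4],[0,0,-21.6],[0,0,-28.8],[0,0,-36]],"gripper":[0.4,0.4,0.4,0.4,0.4]}' 60
python3 -m crank '{"travel":[[1,-3,0],[2,-6,0],[3,-9,0],[4,-12,0],[5,-14,0]],"turn":[[0,0,-7.2],[0,0,-14.4],[0,0,-21.6],[0,0,-28.8],[0,0,-36]],"gripper":[0.4,0.4,0.4,0.4,0.4]}'
python3 -m crank '{"travel":[[1,-3,0],[2,-6,0],[3,-9,0],[4,-12,0],[5,-14,0]],"turn":[[0,0,-7.2],[0,0,-14.4],[0,0,-21.6],[0,0,-28.8],[0,0,-36]],"gripper":[0.4,0.4,0.4,0.4,0.4]}'
python3 -m crank '{"travel":[[1,-3,0],[2,-6,0],[3,-9,0],[4,-12,0],[5,-14,0]],"turn":[[0,0,-7.2],[0,0,-14.4],[0,0,-21.6],[0,0,-28.8],[0,0,-36]],"gripper":[0.4,0.4,0.4,0.4,0.4]}'
python3 - <<'E'
from fit import *
s=bot.observe(); print(s["position"],np.degrees(s["tool_rot"]),s["qpos"],s["grip_width"])
W=cam("wrist"); cv2.imwrite("pics/w1.png",W[3][:,:,::-1]); print(W[2]); np.save("w1.npy",W[2])
m=1e-3
P=world([.4585,.0038,0,np.radians(11.4)],np.array([[-26,34,72],[26,34,61],[-26,-34,83],[26,-34,50]])*m)
print(P[:,:2].round(4),proj(W,P).round(0))
E
```

```text
clock: 0.7
position: [0.2988, 0.4284, 0.2814]
tool_rot: [3.141, -0.001, 2.082]
force: [1.7, 0.4, -0.2]
grip_width: 0.0511
finger_force: 0.0
clock: 1.2
position: [0.3491, 0.2869, 0.2814]
tool_rot: [-3.141, -0.0, 1.452]
force: [-0.8, 1.0, -0.0]
grip_width: 0.0512
finger_force: 0.0
clock: 1.7
position: [0.3989, 0.147, 0.2814]
tool_rot: [-3.141, -0.0, 0.823]
force: [0.4, -0.1, 0.2]
grip_width: 0.0513
finger_force: 0.0
clock: 2.2
position: [0.4489, 0.0069, 0.2815]
tool_rot: [-3.141, -0.0, 0.195]
force: [-0.6, 0.1, -0.7]
grip_width: 0.0514
finger_force: 0.0
[0.44886615 0.0069334  0.28148641] [-1.79992448e+02 -2.10349115e-02  1.11711130e+01] [-0.7325656   0.21293484  0.69447487  2.00155571 -0.16365849  0.98129011
 -1.33362037] 0.05138661775383325
[[ 1.94853828e-01 -9.80832243e-01 -3.11479479e-04 -8.00861269e-02]
 [-9.32304328e-01 -1.85311823e-01  3.10593252e-01  3.63415086e-01]
 [-3.04697596e-01 -6.02298905e-02 -9.50542863e-01  5.64814420e-01]
 [ 0.00000000e+00  0.00000000e+00  0.00000000e+00  1.00000000e+00]]
[[ 0.4263  0.032 ]
 [ 0.4773  0.0423]
 [ 0.4397 -0.0347]
 [ 0.4907 -0.0244]] [[286. 220.]
 [286. 164.]
 [358. 223.]
 [356. 163.]]
```

View pics/w1.png

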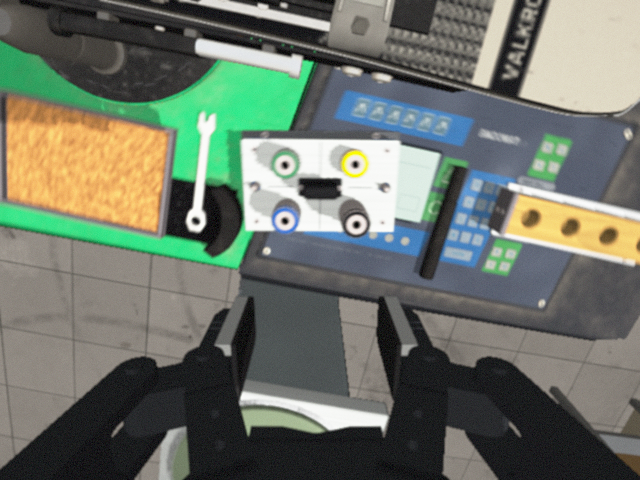

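The wrist view shows blue (286,220), green (285,165), black (356,224) and yellow (355,163), all within 2 px of the prediction. The tray's right corners are at (176,128) and (163,237), and rack holes are at (531,217), (570,226) and (609,236). I'll refit with these points.

```bash
python3 - <<'E'
from fit import *
S=cam("side"); C=cam("scene"); W=cam("wrist")
s2=lambda L:np.array(L)/5.+[235,180]; s1=lambda L:np.array(L)/3.+[275,220]; c3=lambda L:np.array(L)/4.+[260,190]
m=1e-3
h=np.array([[-26,34,72],[26,34,61],[-26,-34,83],[26,-34,50]])*m
cw=np.array([[48,80,32],[48,-80,32],[-48,-80,32],[-48,80,32]])*m
o=[(S,h,s2([[387,268],[477,254],[476,321],[569,343]])),(C,h,c3([[231,200],[148,193],[306,132],[222,167]])),
 (W,np.r_[h,cw],np.array([[286,220],[285.5,165],[356,224],[355,163],[243,139],[399,139],[401,231],[244,231]]))]
H=np.array([[0,y,30] for y in (72,24,-24,-72)])*m
r=[(S,H,s1([[342,291],[382,341],[427,394],[475,453]])),(C,H,c3([[495,108],[545,86],[592,66],[637,46]])),(W,H[:3],np.array([[531,217],[570,226],[609,236.]]))]
t=np.array([[-63,95,14],[63,95,14],[63,-95,14],[-63,-95,14]])*m
tr=[(S,t,s2([[42,88],[262,52],[380,212],[150,275]])),(W,t[[1,2,3]],np.array([[5,93],[176,128],[163,237.]]))]
for n,ob,g in (("tmpl",o,[.45,0,0,0]),("rack",r,[.45,-.25,0,0]),("tray",tr,[.42,.25,0,0])):
    p,e=fit(ob,g); print(n,"free",np.round(p*[1e3,1e3,1e3,57.3],1))
    p,e=fit(ob,g,0.); print(n,np.round(p*[1e3,1e3,1e3,57.3],1),e.tolist())
    for c in ob[-1:]:
        p,e=fit([c],g,0.); print(n,'wrist only',np.round(p*[1e3,1e3,1e3,57.3],1),e.tolist())
E
```

```text
tmpl free [458.1   5.2   1.8  11.4]
tmpl [457.9   5.1  49.2  11.4] [[-0.9, 1.3], [-0.6, 1.0], [-0.3, 0.8], [-0.8, 1.0], [-0.2, 0.2], [-1.1, 0.9], [-0.4, 0.3], [-0.6, 0.6], [-0.1, 0.2], [0.0, -0.3], [1.0, -0.6], [0.4, 0.5], [-1.0, 0.3], [0.5, 0.7], [-7.5, -0.9], [3.0, -1.2]]
tmpl wrist only [ 457.8    5.2 -168.    11.4] [[-0.3, 0.3], [-0.1, -0.2], [0.9, -0.5], [0.2, 0.6], [-1.2, 0.4], [0.4, 0.8], [-7.7, -0.8], [2.8, -1.1]]
rack free [ 4.698e+02 -3.007e+02  3.000e-01 -8.000e-01]
rack [ 469.9 -300.9  -11.2   -0.7] [[-0.8, 0.3], [-0.7, 0.4], [-1.1, 0.9], [-1.1, 1.0], [-1.2, -0.2], [-1.2, -0.1], [-1.1, -0.2], [-1.1, -0.0], [0.4, 0.3], [0.8, 0.2], [-0.1, -1.1]]
rack wrist only [ 469.3 -300.5    0.    -1.4] [[0.2, -0.0], [0.4, 0.4], [-0.7, -0.4]]
tray free [423.5 264.3  -5.4  -1. ]
tray [423.6 262.  -10.3  -0.7] [[-0.1, 0.7], [-1.6, -0.1], [0.7, 0.1], [-0.1, -2.2], [-6.3, -1.9], [0.2, 0.2], [2.2, 1.9]]
tray wrist only [ 4.231e+02  2.618e+02  0.000e+00 -4.000e-01] [[-6.5, -0.8], [0.1, 0.0], [2.8, 1.9]]
```

```bash
python3 -m crank '{"travel":[[2,-1.5,-3],[4.1,-3,-7],[4.1,-3,-11],[4.1,-3,-15],[4.1,-3,-18]],"turn":[[0,0,0],[0,0,0],[0,0,0],[0,0,0],[0,0,0]],"gripper":[0.4,0.4,0.4,0.4,0.4]}' 60
python3 -m crank '{"travel":[[0,0,-2],[0,0,-4],[0,0,-5.5],[0,0,-6.6],[0,0,-6.6]],"turn":[[0,0,0],[0,0,0],[0,0,0],[0,0,0],[0,0,0]],"gripper":[0.4,0.4,0.4,0.4,0.4]}'
python3 -m crank '{"travel":[[0,0,0],[0,0,0],[0,0,0],[0,0,0],[0,0,0]],"turn":[[0,0,0],[0,0,0],[0,0,0],[0,0,0],[0,0,0]],"gripper":[0.85,0.85,0.85,0.85,0.85]}'
python3 -c "
from fit import *
W=cam('side'); cv2.imwrite('pics/s2.png',cv2.resize(W[3][190:310,270:430,::-1],None,fx=5,fy=5))"
```

```text
clock: 2.9
position: [0.4887, -0.02, 0.099]
tool_rot: [-3.141, 0.002, 0.204]
force: [0.9, -0.4, -0.3]
grip_width: 0.0512
finger_force: 0.0
clock: 3.4
position: [0.4891, -0.0204, 0.0344]
tool_rot: [-3.141, 0.002, 0.203]
force: [-0.7, 0.1, 0.4]
grip_width: 0.0512
finger_force: 0.0
clock: 3.9
position: [0.4901, -0.0208, 0.0362]
tool_rot: [-3.141, -0.001, 0.202]
force: [-2.3, 0.3, 6.7]
grip_width: 0.026
finger_force: 58.5
```

View pics/s2.png

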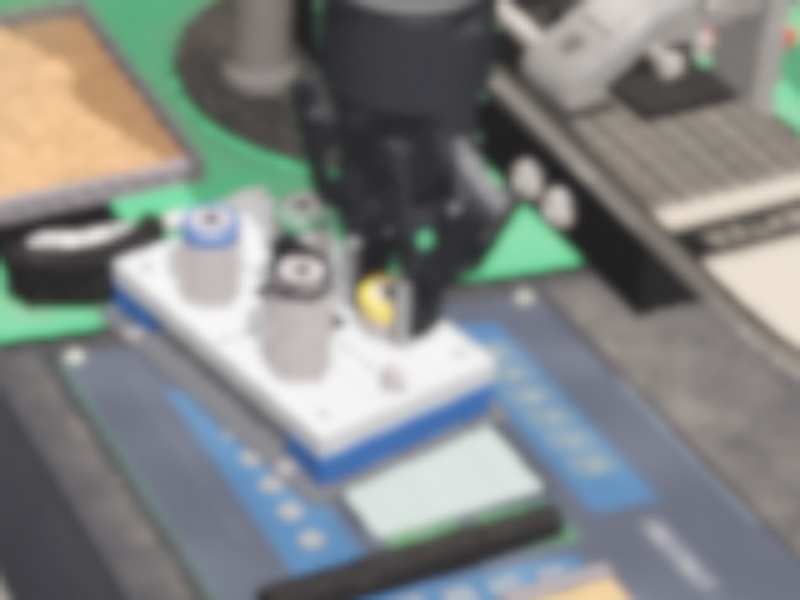

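The side crop shows the fingers on either side of the yellow head at (380,300). I'll lift it and check the grasp.

```bash
python3 -m crank '{"travel":[[0,0,1],[0,0,3],[0,0,6],[0,0,9],[0,0,11]],"turn":[[0,0,0],[0,0,0],[0,0,0],[0,0,0],[0,0,0]],"gripper":[0.85,0.85,0.85,0.85,0.85]}'
python3 -c "
from fit import *
W=cam('side'); C=cam('scene')
p=np.array([[.4903,-.0234,.13]]);a=proj(W,p)[0].astype(int);b=proj(C,p)[0].astype(int)
k=lambda I,a:cv2.resize(I[a[1]-45:a[1]+45,a[0]-30:a[0]+30,::-1],None,fx=6,fy=6,interpolation=2)
cv2.imwrite('pics/l1.png',np.hstack([k(W[3],a),k(C[3],b)]))"
```

```text
clock: 4.45
position: [0.4901, -0.0211, 0.148]
tool_rot: [-3.142, -0.002, 0.201]
force: [-0.4, 0.8, -0.3]
grip_width: 0.026
finger_force: 59.0
```

View pics/l1.png

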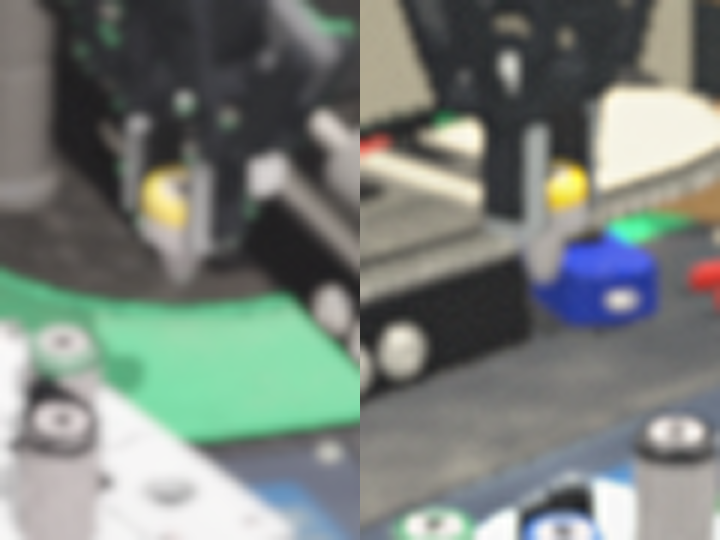

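The bush is held close to upright in both views (shank tip at left (180,278), head centre about (180,185)). Next I carry it to the rack hole by the red plate.

```bash
python3 -m crank '{"travel":[[0,-3,0],[-0.5,-7,0],[-0.8,-11,0],[-1,-15,0],[-1.1,-18,0]],"turn":[[0,0,7.8],[0,0,15.6],[0,0,23.4],[0,0,31.2],[0,0,39]],"gripper":[0.85,0.85,0.85,0.85,0.85]}'
python3 -m crank '{"travel":[[-0.2,-4,0],[-0.5,-8,0],[-0.8,-12,0],[-1,-15,0],[-1,-17.2,0]],"turn":[[0,0,7.8],[0,0,15.6],[0,0,23.4],[0,0,31.2],[0,0,38.9]],"gripper":[0.85,0.85,0.85,0.85,0.85]}'
python3 -m crank '{"travel":[[0,0,-0.5],[0,0,-2],[0,0,-4],[0,0,-6],[0,0,-7]],"turn":[[0,0,0],[0,0,0],[0,0,0],[0,0,0],[0,0,0]],"gripper":[0.85,0.85,0.85,0.85,0.85]}'
python3 -c "
from fit import *
W=cam('side'); C=cam('wrist')
a=proj(W,np.array([[.469,-.372,.06]]))[0].astype(int); print(a)
cv2.imwrite('pics/p1.png',np.hstack([cv2.resize(W[3][a[1]-40:a[1]+60,a[0]-40:a[0]+40,::-1],None,fx=4,fy=4,interpolation=2),cv2.resize(C[3][:,:,::-1],(460,400))]))"
```

```text
clock: 5.05
position: [0.478, -0.2034, 0.1454]
tool_rot: [3.141, 0.0, 0.886]
force: [0.8, 1.3, -0.7]
grip_width: 0.0254
finger_force: 59.2
clock: 5.55
position: [0.4676, -0.3753, 0.1452]
tool_rot: [-3.141, 0.0, 1.565]
force: [0.1, 0.6, -0.5]
grip_width: 0.0257
finger_force: 59.1
clock: 6.05
position: [0.4683, -0.371, 0.0729]
tool_rot: [-3.139, -0.002, 1.561]
force: [-0.6, -0.4, -1.1]
grip_width: 0.0259
finger_force: 59.1
[434 359]
```

View pics/p1.png

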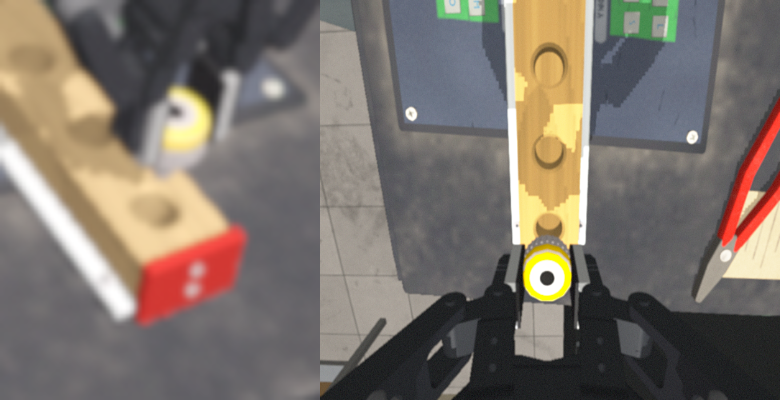

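The side crop shows the shank above the last hole at (155,210). The wrist view shows the head in line with the row of holes. Inserting now.

```bash
python3 -m crank '{"travel":[[0,0,-1],[0,0,-2],[0,0,-2.8],[0,0,-3.4],[0,0,-3.4]],"turn":[[0,0,0],[0,0,0],[0,0,0],[0,0,0],[0,0,0]],"gripper":[0.85,0.85,0.85,0.85,0.85]}'
python3 -m crank '{"travel":[[0,0,-0.2],[0,0,-0.4],[0,0,-0.4],[0,0,-0.4],[0,0,-0.4]],"turn":[[0,0,0],[0,0,0],[0,0,0],[0,0,0],[0,0,0]],"gripper":[0.85,0.85,0.85,0.85,0.85]}'
```

```text
clock: 6.65
position: [0.4684, -0.3728, 0.0404]
tool_rot: [-3.141, -0.001, 1.561]
force: [-0.1, 0.2, -1.2]
grip_width: 0.0255
finger_force: 59.1
clock: 7.15
position: [0.4688, -0.3731, 0.0374]
tool_rot: [3.141, 0.0, 1.561]
force: [-0.4, -0.3, -0.9]
grip_width: 0.0258
finger_force: 59.1
```

```bash
python3 -m crank '{"travel":[[0,0,-0.1],[0,0,-0.2],[0,0,-0.3],[0,0,-0.3],[0,0,-0.3]],"turn":[[0,0,0],[0,0,0],[0,0,0],[0,0,0],[0,0,0]],"gripper":[0.85,0.85,0.85,0.85,0.85]}'
python3 -m crank '{"travel":[[0,0,0],[0,0,0],[0,0,0],[0,0,0],[0,0,0]],"turn":[[0,0,0],[0,0,0],[0,0,0],[0,0,0],[0,0,0]],"gripper":[0.4,0.4,0.4,0.4,0.4]}'
```

```text
clock: 7.65
position: [0.4688, -0.3731, 0.0344]
tool_rot: [3.142, 0.0, 1.561]
force: [-0.7, 1.1, 2.8]
grip_width: 0.0257
finger_force: 59.6
clock: 8.15
position: [0.4687, -0.3731, 0.0343]
tool_rot: [-3.142, -0.0, 1.561]
force: [-0.2, -0.2, 0.8]
grip_width: 0.0511
finger_force: 0.0
```

```bash
python3 -m crank '{"travel":[[0,0,1],[0,0,4],[0,0,8],[0,0,12],[0,1,12]],"turn":[[0,0,0],[0,0,0],[0,0,0],[0,0,0],[0,0,0]],"gripper":[0.4,0.4,0.4,0.4,0.4]}'
python3 -m crank '{"travel":[[0,4,0],[0,8,0],[0,12,0],[0.4,16,0],[0.4,20.4,0]],"turn":[[0,0,-7.8],[0,0,-15.6],[0,0,-23.4],[0,0,-31.2],[0,0,-39]],"gripper":[0.4,0.4,0.4,0.4,0.4]}'
python3 -m crank '{"travel":[[0,4,0],[0,8,0],[0,12,0],[0.4,16,0],[0.4,20.2,0]],"turn":[[0,0,-7.8],[0,0,-15.6],[0,0,-23.4],[0,0,-31.2],[0,0,-39]],"gripper":[0.4,0.4,0.4,0.4,0.4]}'
python3 -m crank '{"travel":[[0,0,0],[0,0,0],[0,0,-1],[0,0,-2],[0,0,-2]],"turn":[[0,0,0],[0,0,0],[0,0,0],[0,0,0],[0,0,0]],"gripper":[0.4,0.4,0.4,0.4,0.4]}'
```

```text
clock: 8.65
position: [0.4702, -0.3656, 0.16]
tool_rot: [3.135, 0.005, 1.559]
force: [-0.2, 0.5, -0.6]
grip_width: 0.0513
finger_force: 0.0
clock: 9.15
position: [0.4729, -0.1577, 0.1549]
tool_rot: [3.141, -0.001, 0.874]
force: [1.1, 1.3, -1.3]
grip_width: 0.0511
finger_force: 0.0
clock: 9.65
position: [0.4769, 0.0446, 0.1549]
tool_rot: [-3.141, -0.001, 0.194]
force: [0.6, -0.1, -0.0]
grip_width: 0.0515
finger_force: 0.0
clock: 10.15
position: [0.476, 0.0417, 0.1329]
tool_rot: [3.141, 0.002, 0.198]
force: [0.1, 0.1, -0.1]
grip_width: 0.0514
finger_force: 0.0
```

```bash
python3 -m crank '{"travel":[[0,0,-3],[0,0,-6],[0,0,-8],[0,0,-9.3],[0,0,-9.3]],"turn":[[0,0,0],[0,0,0],[0,0,0],[0,0,0],[0,0,0]],"gripper":[0.4,0.4,0.4,0.4,0.4]}'
python3 -m crank '{"travel":[[0,0,0],[0,0,0],[0,0,0],[0,0,0],[0,0,0]],"turn":[[0,0,0],[0,0,0],[0,0,0],[0,0,0],[0,0,0]],"gripper":[0.4,0.85,0.85,0.85,0.85]}'
python3 -m crank '{"travel":[[0,0,0],[0,0,1],[0,0,4],[0,0,8],[0,0,11]],"turn":[[0,0,0],[0,0,0],[0,0,0],[0,0,0],[0,0,0]],"gripper":[0.85,0.85,0.85,0.85,0.85]}'
```

```text
clock: 10.65
position: [0.4761, 0.0421, 0.0402]
tool_rot: [3.142, 0.002, 0.199]
force: [0.7, 0.2, -0.0]
grip_width: 0.0512
finger_force: 0.0
clock: 11.15
position: [0.4773, 0.0431, 0.0424]
tool_rot: [-3.141, -0.002, 0.2]
force: [-2.6, -1.0, 14.1]
grip_width: 0.0259
finger_force: 58.1
clock: 11.65
position: [0.4768, 0.0427, 0.1539]
tool_rot: [-3.142, -0.001, 0.199]
force: [0.2, 0.1, -1.5]
grip_width: 0.0261
finger_force: 59.2
```

```bash
python3 -m crank '{"travel":[[0,-3,0],[0,-7,0],[-0.2,-11,0],[-0.3,-15,0],[-0.4,-19,0]],"turn":[[0,0,7.8],[0,0,15.6],[0,0,23.4],[0,0,31.2],[0,0,39]],"gripper":[0.85,0.85,0.85,0.85,0.85]}'
python3 -m crank '{"travel":[[0,-4,0],[0,-8,0],[-0.2,-12,0],[-0.3,-15,0],[-0.3,-17.8,0]],"turn":[[0,0,7.8],[0,0,15.6],[0,0,23.4],[0,0,31.2],[0,0,39]],"gripper":[0.85,0.85,0.85,0.85,0.85]}'
python3 -m crank '{"travel":[[0,0,0],[0,0,-2],[0,0,-4],[0,0,-6],[0,0,-7]],"turn":[[0,0,0],[0,0,0],[0,0,0],[0,0,0],[0,0,0]],"gripper":[0.85,0.85,0.85,0.85,0.85]}'
python3 -m crank '{"travel":[[0,0,0],[0,0,0],[0,0,0],[0,0,0],[0,0,0]],"turn":[[0,0,0],[0,0,0],[0,0,0],[0,0,0],[0,0,0]],"gripper":[0.85,0.85,0.85,0.85,0.85]}'
```

```text
clock: 12.15
position: [0.4725, -0.1486, 0.1523]
tool_rot: [3.141, -0.0, 0.886]
force: [0.9, -0.3, 0.3]
grip_width: 0.026
finger_force: 59.2
clock: 12.65
position: [0.4691, -0.3271, 0.1522]
tool_rot: [-3.142, 0.001, 1.565]
force: [1.0, 0.2, -1.8]
grip_width: 0.0258
finger_force: 59.2
clock: 13.15
position: [0.4693, -0.3242, 0.0806]
tool_rot: [-3.14, -0.0, 1.561]
force: [0.6, 0.7, -0.0]
grip_width: 0.0258
finger_force: 59.2
clock: 13.65
position: [0.47, -0.3252, 0.0818]
tool_rot: [3.141, 0.0, 1.561]
force: [-0.2, -0.1, -0.5]
grip_width: 0.0257
finger_force: 59.2
```

```bash
python3 -m crank '{"travel":[[0,0,-1.2],[0,0,-2.4],[0,0,-3.2],[0,0,-3.8],[0,0,-3.8]],"turn":[[0,0,0],[0,0,0],[0,0,0],[0,0,0],[0,0,0]],"gripper":[0.85,0.85,0.85,0.85,0.85]}'
python3 -m crank '{"travel":[[0,0,-0.1],[0,0,-0.2],[0,0,-0.3],[0,0,-0.4],[0,0,-0.4]],"turn":[[0,0,0],[0,0,0],[0,0,0],[0,0,0],[0,0,0]],"gripper":[0.85,0.85,0.85,0.85,0.85]}'
```

```text
clock: 14.15
position: [0.4692, -0.3248, 0.0421]
tool_rot: [-3.14, -0.001, 1.561]
force: [0.3, 0.4, -1.3]
grip_width: 0.0257
finger_force: 59.2
clock: 14.65
position: [0.47, -0.3252, 0.0404]
tool_rot: [3.141, 0.0, 1.561]
force: [-3.4, 2.8, 18.3]
grip_width: 0.0258
finger_force: 61.6
```

```bash
python3 -m crank '{"travel":[[0,0,0],[0,0,0],[0,0,0],[0,0,0],[0,0,2]],"turn":[[0,0,0],[0,0,0],[0,0,0],[0,0,0],[0,0,0]],"gripper":[0.4,0.4,0.4,0.4,0.4]}'
python3 -m crank '{"travel":[[0,0,4],[0,0,8],[0,0,10],[0,2,10],[0,4,10]],"turn":[[0,0,0],[0,0,0],[0,0,0],[0,0,0],[0,0,0]],"gripper":[0.4,0.4,0.4,0.4,0.4]}'
python3 -m crank '{"travel":[[0,3,0],[-0.4,6,0],[-0.8,9,0],[-1.4,12,0],[-2,16,0]],"turn":[[0,0,-7.8],[0,0,-15.6],[0,0,-23.4],[0,0,-31.2],[0,0,-39]],"gripper":[0.4,0.4,0.4,0.4,0.4]}'
python3 -m crank '{"travel":[[-0.4,3,0],[-0.8,6,0],[-1.4,9,0],[-2,12,0],[-2.4,15.8,0]],"turn":[[0,0,-7.8],[0,0,-15.6],[0,0,-23.4],[0,0,-31.2],[0,0,-39]],"gripper":[0.4,0.4,0.4,0.4,0.4]}'
python3 -m crank '{"travel":[[0,0,0],[0,0,0],[0,0,-1],[0,0,-2],[0,0,-2]],"turn":[[0,0,0],[0,0,0],[0,0,0],[0,0,0],[0,0,0]],"gripper":[0.4,0.4,0.4,0.4,0.4]}'
```

```text
clock: 15.15
position: [0.4687, -0.3243, 0.0577]
tool_rot: [-3.139, -0.002, 1.561]
force: [0.1, 0.5, 0.1]
grip_width: 0.051
finger_force: 0.0
clock: 15.65
position: [0.4698, -0.285, 0.16]
tool_rot: [3.14, 0.001, 1.56]
force: [-0.4, 0.2, -0.0]
grip_width: 0.0516
finger_force: 0.0
clock: 16.15
position: [0.4494, -0.1247, 0.1594]
tool_rot: [3.141, -0.0, 0.873]
force: [1.1, 1.1, -0.1]
grip_width: 0.0516
finger_force: 0.0
clock: 16.65
position: [0.4253, 0.0335, 0.1594]
tool_rot: [3.142, -0.0, 0.193]
force: [1.5, 1.3, 0.4]
grip_width: 0.0514
finger_force: 0.0
clock: 17.15
position: [0.4251, 0.0318, 0.1379]
tool_rot: [3.141, 0.002, 0.198]
force: [-0.4, 0.1, -0.1]
grip_width: 0.0512
finger_force: 0.0
```

```bash
python3 -m crank '{"travel":[[0,0,-3],[0,0,-6],[0,0,-8],[0,0,-9.5],[0,0,-9.5]],"turn":[[0,0,0],[0,0,0],[0,0,0],[0,0,0],[0,0,0]],"gripper":[0.4,0.4,0.4,0.4,0.4]}'
python3 -m crank '{"travel":[[0,0,0],[0,0,0],[0,0,0],[0,0,0],[0,0,0]],"turn":[[0,0,0],[0,0,0],[0,0,0],[0,0,0],[0,0,0]],"gripper":[0.4,0.85,0.85,0.85,0.85]}'
python3 -m crank '{"travel":[[0,0,0],[0,0,1],[0,0,4],[0,0,8],[0,0,11]],"turn":[[0,0,0],[0,0,0],[0,0,0],[0,0,0],[0,0,0]],"gripper":[0.85,0.85,0.85,0.85,0.85]}'
```

```text
clock: 17.65
position: [0.4248, 0.0319, 0.0428]
tool_rot: [3.142, 0.003, 0.198]
force: [-0.3, -0.9, 0.2]
grip_width: 0.051
finger_force: 0.0
clock: 18.15
position: [0.4262, 0.033, 0.0452]
tool_rot: [-3.141, -0.001, 0.2]
force: [-2.6, -1.2, 11.3]
grip_width: 0.0263
finger_force: 58.2
clock: 18.65
position: [0.4256, 0.0327, 0.1568]
tool_rot: [-3.141, -0.001, 0.199]
force: [0.5, 0.9, -0.9]
grip_width: 0.0268
finger_force: 59.2
```

```bash
python3 -m crank '{"travel":[[0.4,-3,0],[0.8,-6,0],[1.4,-9,0],[2,-12,0],[2.4,-16,0]],"turn":[[0,0,7.8],[0,0,15.6],[0,0,23.4],[0,0,31.2],[0,0,39]],"gripper":[0.85,0.85,0.85,0.85,0.85]}'
python3 -m crank '{"travel":[[0.4,-3,0],[0.8,-6,0],[1.4,-9,0],[2,-12,0],[2.1,-15,0]],"turn":[[0,0,7.8],[0,0,15.6],[0,0,23.4],[0,0,31.2],[0,0,39]],"gripper":[0.85,0.85,0.85,0.85,0.85]}'
python3 -m crank '{"travel":[[0,0,0],[0,0,-2],[0,0,-4],[0,0,-6],[0,0,-7]],"turn":[[0,0,0],[0,0,0],[0,0,0],[0,0,0],[0,0,0]],"gripper":[0.85,0.85,0.85,0.85,0.85]}'
python3 -m crank '{"travel":[[0,0,0],[0,0,0],[0,0,0],[0,0,0],[0,0,0]],"turn":[[0,0,0],[0,0,0],[0,0,0],[0,0,0],[0,0,0]],"gripper":[0.85,0.85,0.85,0.85,0.85]}'
```

```text
clock: 19.15
position: [0.4501, -0.1275, 0.1553]
tool_rot: [3.141, -0.001, 0.888]
force: [0.3, -0.6, -1.5]
grip_width: 0.0263
finger_force: 59.2
clock: 19.65
position: [0.471, -0.2784, 0.1553]
tool_rot: [3.141, 0.001, 1.567]
force: [0.2, 0.2, -0.1]
grip_width: 0.0261
finger_force: 59.1
clock: 20.15
position: [0.4702, -0.2765, 0.0837]
tool_rot: [-3.14, 0.0, 1.561]
force: [-0.1, 0.0, -1.5]
grip_width: 0.0258
finger_force: 59.2
clock: 20.65
position: [0.471, -0.2772, 0.0848]
tool_rot: [3.141, 0.0, 1.561]
force: [0.7, -0.5, -0.6]
grip_width: 0.0263
finger_force: 59.2
```

Next: seat and release, then go to black at (439.3, -33.6).

```bash
python3 -m crank '{"travel":[[0,0,-1.2],[0,0,-2.4],[0,0,-3.2],[0,0,-3.8],[0,0,-3.8]],"turn":[[0,0,0],[0,0,0],[0,0,0],[0,0,0],[0,0,0]],"gripper":[0.85,0.85,0.85,0.85,0.85]}'
python3 -m crank '{"travel":[[0,0,-0.1],[0,0,-0.2],[0,0,-0.3],[0,0,-0.4],[0,0,-0.4]],"turn":[[0,0,0],[0,0,0],[0,0,0],[0,0,0],[0,0,0]],"gripper":[0.85,0.85,0.85,0.85,0.85]}'
```

```text
clock: 21.15
position: [0.4702, -0.2769, 0.0452]
tool_rot: [-3.14, -0.001, 1.561]
force: [-0.2, 0.2, -1.0]
grip_width: 0.0264
finger_force: 59.2
clock: 21.65
position: [0.471, -0.2772, 0.0432]
tool_rot: [3.141, 0.0, 1.561]
force: [-3.9, 3.2, 16.9]
grip_width: 0.0263
finger_force: 61.5
```

```bash
python3 -m crank '{"travel":[[0,0,0],[0,0,0],[0,0,0],[0,0,0],[0,0,2]],"turn":[[0,0,0],[0,0,0],[0,0,0],[0,0,0],[0,0,0]],"gripper":[0.4,0.4,0.4,0.4,0.4]}'
python3 -m crank '{"travel":[[0,0,4],[0,0,8],[0,0,10],[0,0,10],[0,2,10]],"turn":[[0,0,0],[0,0,0],[0,0,0],[0,0,0],[0,0,0]],"gripper":[0.4,0.4,0.4,0.4,0.4]}'
python3 -m crank '{"travel":[[0,2,0],[-0.4,4,0],[-0.8,6,0],[-1.1,8,0],[-1.5,11,0]],"turn":[[0,0,-7.8],[0,0,-15.6],[0,0,-23.4],[0,0,-31.2],[0,0,-39]],"gripper":[0.4,0.4,0.4,0.4,0.4]}'
python3 -m crank '{"travel":[[-0.4,2,0],[-0.8,4,0],[-1.1,6,0],[-1.4,9,0],[-1.6,11.4,0]],"turn":[[0,0,-7.8],[0,0,-15.6],[0,0,-23.4],[0,0,-31.2],[0,0,-39]],"gripper":[0.4,0.4,0.4,0.4,0.4]}'
python3 -m crank '{"travel":[[0,0,0],[0,0,0],[0,0,-1],[0,0,-2],[0,0,-2]],"turn":[[0,0,0],[0,0,0],[0,0,0],[0,0,0],[0,0,0]],"gripper":[0.4,0.4,0.4,0.4,0.4]}'
```

```text
clock: 22.15
position: [0.4697, -0.2765, 0.0608]
tool_rot: [-3.139, -0.001, 1.561]
force: [0.1, 0.0, -0.0]
grip_width: 0.0509
finger_force: 0.0
clock: 22.65
position: [0.4705, -0.2588, 0.1624]
tool_rot: [3.141, 0.001, 1.558]
force: [0.8, -0.2, -0.6]
grip_width: 0.0514
finger_force: 0.0
clock: 23.15
position: [0.4552, -0.1471, 0.1616]
tool_rot: [-3.141, 0.001, 0.873]
force: [0.4, 1.0, -0.1]
grip_width: 0.0513
finger_force: 0.0
clock: 23.65
position: [0.4391, -0.0318, 0.1616]
tool_rot: [3.141, 0.001, 0.194]
force: [0.5, 0.1, 0.2]
grip_width: 0.0511
finger_force: 0.0
clock: 24.15
position: [0.4389, -0.0339, 0.1408]
tool_rot: [3.142, 0.002, 0.199]
force: [0.4, -0.1, -0.5]
grip_width: 0.0511
finger_force: 0.0
```

```bash
python3 -m crank '{"travel":[[0,0,-3],[0,0,-6],[0,0,-8],[0,0,-9.5],[0,0,-9.5]],"turn":[[0,0,0],[0,0,0],[0,0,0],[0,0,0],[0,0,0]],"gripper":[0.4,0.4,0.4,0.4,0.4]}'
python3 -m crank '{"travel":[[0,0,0],[0,0,0],[0,0,0],[0,0,0],[0,0,0]],"turn":[[0,0,0],[0,0,0],[0,0,0],[0,0,0],[0,0,0]],"gripper":[0.4,0.85,0.85,0.85,0.85]}'
python3 -m crank '{"travel":[[0,0,0],[0,0,1],[0,0,4],[0,0,8],[0,0,11]],"turn":[[0,0,0],[0,0,0],[0,0,0],[0,0,0],[0,0,0]],"gripper":[0.85,0.85,0.85,0.85,0.85]}'
```

```text
clock: 24.65
position: [0.4387, -0.0338, 0.0458]
tool_rot: [-3.141, 0.003, 0.199]
force: [-0.2, -0.2, -0.4]
grip_width: 0.0515
finger_force: 0.0
clock: 25.15
position: [0.4402, -0.0331, 0.0482]
tool_rot: [3.141, -0.002, 0.2]
force: [-2.1, -1.6, 10.1]
grip_width: 0.0265
finger_force: 58.3
clock: 25.65
position: [0.4396, -0.0333, 0.1598]
tool_rot: [-3.142, -0.001, 0.199]
force: [1.0, 0.6, -2.4]
grip_width: 0.0266
finger_force: 59.2
```

```bash
python3 -m crank '{"travel":[[0.4,-2,0],[0.8,-4,0],[1.1,-6,0],[1.4,-8,0],[1.6,-10,0]],"turn":[[0,0,7.8],[0,0,15.6],[0,0,23.4],[0,0,31.2],[0,0,39]],"gripper":[0.85,0.85,0.85,0.85,0.85]}'
python3 -m crank '{"travel":[[0.4,-2,0],[0.8,-4,0],[1.1,-6,0],[1.4,-8,0],[1.5,-9.5,0]],"turn":[[0,0,7.8],[0,0,15.6],[0,0,23.4],[0,0,31.2],[0,0,39]],"gripper":[0.85,0.85,0.85,0.85,0.85]}'
python3 -m crank '{"travel":[[0,0,0],[0,0,-2],[0,0,-4],[0,0,-6],[0,0,-7]],"turn":[[0,0,0],[0,0,0],[0,0,0],[0,0,0],[0,0,0]],"gripper":[0.85,0.85,0.85,0.85,0.85]}'
python3 -m crank '{"travel":[[0,0,0],[0,0,0],[0,0,0],[0,0,0],[0,0,0]],"turn":[[0,0,0],[0,0,0],[0,0,0],[0,0,0],[0,0,0]],"gripper":[0.85,0.85,0.85,0.85,0.85]}'
```

```text
clock: 26.15
position: [0.4558, -0.1339, 0.1583]
tool_rot: [3.141, -0.0, 0.886]
force: [-0.7, -0.0, -1.4]
grip_width: 0.0267
finger_force: 59.1
clock: 26.65
position: [0.4707, -0.2295, 0.1583]
tool_rot: [3.141, 0.001, 1.566]
force: [0.4, 0.2, -1.9]
grip_width: 0.0267
finger_force: 59.0
clock: 27.15
position: [0.4702, -0.2273, 0.0866]
tool_rot: [-3.14, -0.0, 1.559]
force: [0.1, -0.4, -1.0]
grip_width: 0.0268
finger_force: 59.2
clock: 27.65
position: [0.471, -0.2282, 0.0878]
tool_rot: [3.141, 0.0, 1.561]
force: [-0.4, 0.8, -1.3]
grip_width: 0.0265
finger_force: 59.2
```

```bash
python3 -m crank '{"travel":[[0,0,-1.2],[0,0,-2.4],[0,0,-3.2],[0,0,-3.8],[0,0,-3.8]],"turn":[[0,0,0],[0,0,0],[0,0,0],[0,0,0],[0,0,0]],"gripper":[0.85,0.85,0.85,0.85,0.85]}'
python3 -m crank '{"travel":[[0,0,-0.1],[0,0,-0.2],[0,0,-0.3],[0,0,-0.4],[0,0,-0.4]],"turn":[[0,0,0],[0,0,0],[0,0,0],[0,0,0],[0,0,0]],"gripper":[0.85,0.85,0.85,0.85,0.85]}'
python3 -m crank '{"travel":[[0,0,0],[0,0,0],[0,0,0],[0,0,0],[0,0,2]],"turn":[[0,0,0],[0,0,0],[0,0,0],[0,0,0],[0,0,0]],"gripper":[0.4,0.4,0.4,0.4,0.4]}'
python3 -m crank '{"travel":[[0,0,3],[0,0,6],[0,0,10],[0,0,13],[0,3,16]],"turn":[[0,0,0],[0,0,0],[0,0,0],[0,0,0],[0,0,0]],"gripper":[0.4,0.4,0.4,0.4,0.4]}'
python3 -m crank '{"travel":[[0,5,1],[-0.5,10,2],[-0.8,14,3],[-1,18,4],[-1.2,20.3,5]],"turn":[[0,0,2.4],[0,0,4.8],[0,0,7.2],[0,0,9.6],[0,0,12]],"gripper":[0.3,0.3,0.3,0.3,0.3]}'
python3 -c "
from fit import *
W=cam('side'); C=cam('wrist')
cv2.imwrite('pics/p2.png',np.vstack([np.hstack([cv2.resize(W[3][290:390,360:460,::-1],(300,300),interpolation=2),cv2.resize(W[3][210:290,285:385,::-1],(375,300),interpolation=2)])]))
cv2.imwrite('pics/w2.png',C[3][:,:,::-1])"
```

```text
clock: 28.15
position: [0.4702, -0.228, 0.0482]
tool_rot: [-3.14, -0.001, 1.561]
force: [-0.1, 0.1, -1.9]
grip_width: 0.0268
finger_force: 59.2
clock: 28.65
position: [0.471, -0.2282, 0.0462]
tool_rot: [3.141, 0.0, 1.561]
force: [-4.9, 2.2, 17.2]
grip_width: 0.0266
finger_force: 61.5
clock: 29.15
position: [0.4696, -0.2276, 0.0638]
tool_rot: [-3.138, -0.001, 1.561]
force: [0.6, 0.4, -0.0]
grip_width: 0.0509
finger_force: 0.0
clock: 29.65
position: [0.4703, -0.2006, 0.2269]
tool_rot: [3.141, 0.002, 1.557]
force: [1.5, 0.7, 0.5]
grip_width: 0.0516
finger_force: 0.0
clock: 30.15
position: [0.4583, 0.008, 0.2758]
tool_rot: [3.141, -0.0, 1.775]
force: [0.6, -0.1, 0.2]
grip_width: 0.0599
finger_force: 0.0
```

View pics/p2.png

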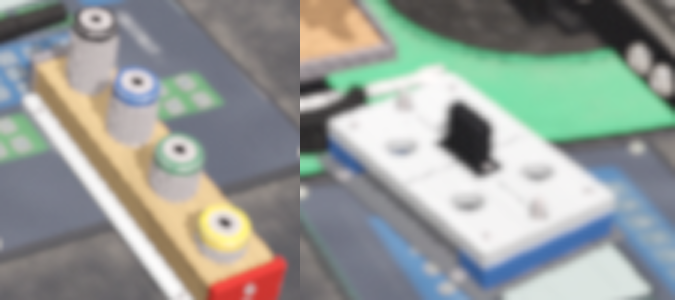

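View pics/w2.png

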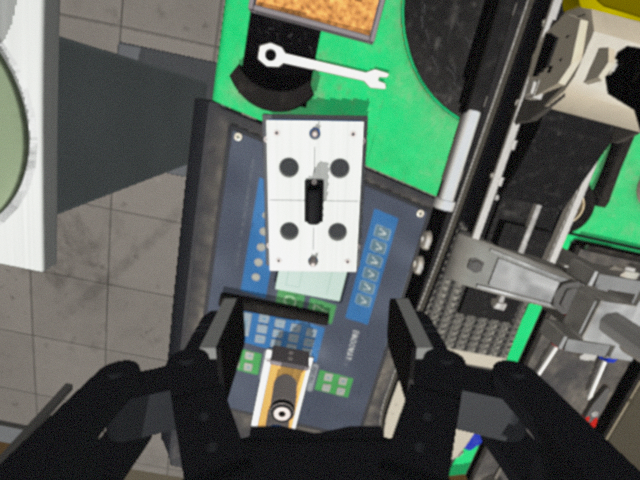

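Left crop of p2: black, blue, green and yellow all stand home in the rack, with yellow by the red plate. Right crop: the template is empty. In w2 the template holes are at (289,167), (340,167), (289,232) and (338,232), and the tray's near corners at (249,10) and (375,42). I'll check the template and tray poses.

```bash
python3 - <<'E'
from fit import *
S=cam("side"); W=cam("wrist"); W1=(W[0],W[1],np.load("w1.npy"),None); m=1e-3
s=bot.observe(); print(s["position"],np.degrees(s["tool_rot"]))
h=np.array([[-26,34,32],[26,34,32],[-26,-34,32],[26,-34,32]])*m
print(fit([(W,h,np.array([[289,167],[340,167],[289,232],[338,232.]]))],[.458,.005,0,.2],0.))
g=world([.458,.005,0,.199],np.array([[0,0,66]])*m); print(proj(W,g))
t=np.array([[63,-95,14],[-63,-95,14]])*m
ts=np.array([[-63,95,14],[63,95,14],[63,-95,14],[-63,-95,14]])*m
o=[(W,t,np.array([[375,42],[249,10.]])),(W1,t,np.array([[177,128],[163,238.]])),(S,ts,np.array([[42,88],[262,52],[380,212],[150,275]])/5.+[235,180])]
p,e=fit(o,[.42,.26,0,0]); print(np.round(p*[1e3,1e3,1e3,57.3],1),e.tolist())
for q in ([.4235,.263,0,-.015],[.4235,.263,0,-.06]): print(proj(W,world(q,t)).round(),proj(W1,world(q,ts)).round().tolist())
E
```

```text
[0.45869891 0.00483683 0.27530424] [1.79988383e+02 8.77896690e-03 1.01458003e+02]
(array([0.45781867, 0.00145742, 0.        , 0.19114642]), array([[-0.1,  0.3],
       [-0.2,  1. ],
       [ 0.5, -1. ],
       [-0.2, -0.5]]))
[[314.81971942 204.37184561]]
[425.4 261.6  -1.1  -1.5] [[0.5, -0.2], [0.0, -0.8], [-0.1, 0.5], [1.8, 0.5], [1.0, 0.8], [-0.4, 0.2], [1.1, 0.7], [0.1, -2.0]]
[[375.  39.]
 [248.   8.]] [[1.0, 206.0], [-3.0, 92.0], [174.0, 129.0], [164.0, 239.0]]
[[370.  41.]
 [244.   4.]] [[-1.0, 202.0], [-0.0, 89.0], [177.0, 134.0], [161.0, 242.0]]
```

```bash
python3 -m crank '{"travel":[[0,-0.1,-4],[0,-0.1,-8],[0,-0.1,-12],[0,-0.1,-16],[0,-0.1,-18]],"turn":[[0,0,0],[0,0,0],[0,0,0],[0,0,0],[0,0,0]],"gripper":[0.3,0.3,0.3,0.3,0.3]}' 100
python3 -m crank '{"travel":[[0,0,-2],[0,0,-4],[0,0,-5.4],[0,0,-5.4],[0,0,-5.4]],"turn":[[0,0,0],[0,0,0],[0,0,0],[0,0,0],[0,0,0]],"gripper":[0.3,0.3,0.3,0.3,0.3]}'
python3 -m crank '{"travel":[[0,0,0],[0,0,0],[0,0,0],[0,0,0],[0,0,0]],"turn":[[0,0,0],[0,0,0],[0,0,0],[0,0,0],[0,0,0]],"gripper":[1,1,1,1,1]}' 100
python3 -m crank '{"travel":[[0,0,0],[0,0,0.1],[0,0,0.3],[0,0,0.6],[0,0,1]],"turn":[[0,0,0],[0,0,0],[0,0,0],[0,0,0],[0,0,0]],"gripper":[1,1,1,1,1]}'
```

```text
clock: 30.85
position: [0.4572, 0.0023, 0.0922]
tool_rot: [-3.138, 0.0, 1.768]
force: [-0.2, -0.2, 0.5]
grip_width: 0.0594
finger_force: 0.0
clock: 31.35
position: [0.4585, 0.003, 0.0413]
tool_rot: [-3.141, 0.0, 1.769]
force: [0.8, 0.5, 0.8]
grip_width: 0.0594
finger_force: 0.0
clock: 31.85
position: [0.459, 0.0039, 0.042]
tool_rot: [3.141, 0.0, 1.77]
force: [-3.4, 0.2, 15.1]
grip_width: 0.0123
finger_force: 98.4
clock: 32.35
position: [0.4586, 0.0039, 0.0515]
tool_rot: [-3.141, -0.0, 1.771]
force: [0.9, 0.3, -3.6]
grip_width: 0.0127
finger_force: 97.5
```

```bash
python3 -m crank '{"travel":[[0,0,1],[0,0,2.5],[0,0,4],[0,0,6],[0,0,7]],"turn":[[0,0,0],[0,0,0],[0,0,0],[0,0,0],[0,0,0]],"gripper":[1,1,1,1,1]}'
python3 -m crank '{"travel":[[-0.2,1,0],[-0.6,4,0],[-1.2,8,0],[-1.8,12,0],[-2,15,0]],"turn":[[0,0,-1],[0,0,-2],[0,0,-4],[0,0,-6],[0,0,-8]],"gripper":[1,1,1,1,1]}'
python3 -m crank '{"travel":[[-0.4,3,0],[-0.8,6,0],[-1.2,8.5,0],[-1.4,10.3,0],[-1.4,10.9,0]],"turn":[[0,0,-1],[0,0,-2],[0,0,-3],[0,0,-4],[0,0,-4.7]],"gripper":[1,1,1,1,1]}'
python3 -m crank '{"travel":[[0,0,0],[0,0,-1],[0,0,-2],[0,0,-3],[0,0,-4]],"turn":[[0,0,0],[0,0,0],[0,0,0],[0,0,0],[0,0,0]],"gripper":[1,1,1,1,1]}'
python3 -c "
from fit import *
W=cam('side'); C=cam('scene')
cv2.imwrite('pics/t1.png',np.hstack([cv2.resize(W[3][160:270,230:340,::-1],(400,400),interpolation=2),cv2.resize(C[3][260:370,140:300,::-1],(400,275),interpolation=2).copy() if 0 else cv2.resize(C[3][230:370,160:300,::-1],(400,400),interpolation=2)]))"
```

```text
clock: 32.85
position: [0.4592, 0.0039, 0.1231]
tool_rot: [3.14, 0.0, 1.77]
force: [0.4, 0.4, -2.5]
grip_width: 0.0123
finger_force: 97.7
clock: 33.35
position: [0.4379, 0.1563, 0.1215]
tool_rot: [-3.142, -0.001, 1.631]
force: [1.4, -0.4, -3.6]
grip_width: 0.0123
finger_force: 97.7
clock: 33.85
position: [0.4241, 0.2649, 0.1214]
tool_rot: [-3.141, -0.001, 1.551]
force: [0.3, -0.3, -3.9]
grip_width: 0.0119
finger_force: 97.7
clock: 34.35
position: [0.4247, 0.2623, 0.0801]
tool_rot: [-3.141, 0.001, 1.548]
force: [0.2, 0.7, -3.3]
grip_width: 0.0122
finger_force: 97.7
```

View pics/t1.png

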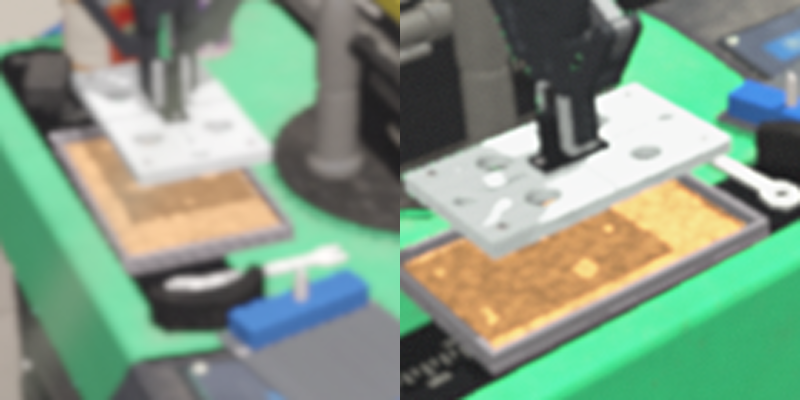

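t1 shows the template level above the tray and parallel to it. Lowering now.

```bash
python3 -m crank '{"travel":[[0,0,-1],[0,0,-2],[0,0,-3],[0,0,-4],[0,0,-4.5]],"turn":[[0,0,0],[0,0,0],[0,0,0],[0,0,0],[0,0,0]],"gripper":[1,1,1,1,1]}'
python3 -m crank '{"travel":[[0,0,-0.2],[0,0,-0.4],[0,0,-0.6],[0,0,-0.7],[0,0,-0.7]],"turn":[[0,0,0],[0,0,0],[0,0,0],[0,0,0],[0,0,0]],"gripper":[1,1,1,1,1]}'
```

```text
clock: 34.95
position: [0.4244, 0.2627, 0.0351]
tool_rot: [-3.141, 0.001, 1.549]
force: [-0.3, -0.1, -4.8]
grip_width: 0.0124
finger_force: 97.8
clock: 35.45
position: [0.4248, 0.2629, 0.0293]
tool_rot: [3.141, -0.0, 1.549]
force: [0.1, 0.0, -4.4]
grip_width: 0.0123
finger_force: 97.8
```

```bash
python3 -m crank '{"travel":[[0,0,-0.1],[0,0,-0.2],[0,0,-0.3],[0,0,-0.4],[0,0,-0.4]],"turn":[[0,0,0],[0,0,0],[0,0,0],[0,0,0],[0,0,0]],"gripper":[1,1,1,1,1]}'
python3 -m crank '{"travel":[[0,0,0],[0,0,-0.05],[0,0,-0.1],[0,0,-0.1],[0,0,-0.1]],"turn":[[0,0,0],[0,0,0],[0,0,0],[0,0,0],[0,0,0]],"gripper":[1,1,1,1,1]}'
```

```text
clock: 35.95
position: [0.4247, 0.2629, 0.0252]
tool_rot: [-3.141, 0.0, 1.549]
force: [0.2, 0.1, -3.3]
grip_width: 0.0121
finger_force: 97.9
clock: 36.45
position: [0.4248, 0.2629, 0.025]
tool_rot: [3.141, -0.0, 1.549]
force: [-4.6, -2.6, 17.2]
grip_width: 0.012
finger_force: 101.1
```

Seated, with the cork now pushing back. Release, retreat and check.

```bash
python3 -m crank '{"travel":[[0,0,0],[0,0,0],[0,0,0],[0,0,0],[0,0,0]],"turn":[[0,0,0],[0,0,0],[0,0,0],[0,0,0],[0,0,0]],"gripper":[0.6,0.5,0.5,0.5,0.5]}'
python3 -m crank '{"travel":[[0,0,1],[0,0,3],[0,0,7],[0,0,11],[0,0,15]],"turn":[[0,0,0],[0,0,0],[0,0,0],[0,0,0],[0,0,0]],"gripper":[0.5,0.5,0.5,0.5,0.5]}'
python3 -m crank '{"travel":[[0,0,3],[0,0,6],[0,0,8],[0,0,8],[0,0,8]],"turn":[[0,0,0],[0,0,0],[0,0,0],[0,0,0],[0,0,0]],"gripper":[0.5,0.5,0.5,0.5,0.5]}'
python3 -c "
from fit import *
W=cam('side'); C=cam('scene')
cv2.imwrite('pics/t2.png',np.hstack([cv2.resize(W[3][160:400,230:470,::-1],(400,400),interpolation=2),cv2.resize(C[3][230:370,150:290,::-1],(400,400),interpolation=2)]))"
```

```text
clock: 36.95
position: [0.4248, 0.2629, 0.0243]
tool_rot: [-3.142, 0.0, 1.549]
force: [-0.2, 0.0, -0.2]
grip_width: 0.0429
finger_force: 0.0
clock: 37.45
position: [0.4245, 0.2626, 0.1765]
tool_rot: [3.142, -0.0, 1.549]
force: [0.1, -0.0, 0.1]
grip_width: 0.0425
finger_force: 0.0
clock: 37.95
position: [0.4246, 0.2628, 0.2547]
tool_rot: [3.141, -0.001, 1.549]
force: [-0.3, -0.0, -0.3]
grip_width: 0.0424
finger_force: 0.0
```

View pics/t2.png

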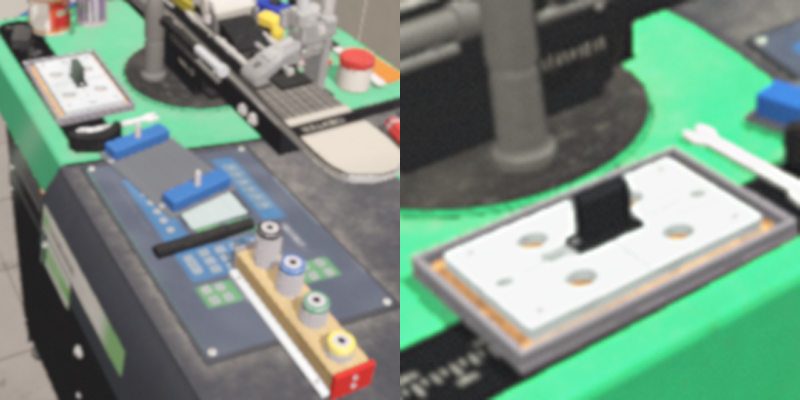

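t2 shows the template lying flat inside the tray (right crop, centred near (605,245)). The four bushes stand in order in the rack, with yellow at the red end.

```bash
python3 -c "
from workcell import bot
print(bot.job_done())"
```

```text
the job is handed in; nothing more can be done
None
```

The job is handed in at about 38 s on the robot's clock: the four bushes stand fully home in the rack, shortest at the red end, and the empty template lies flat in the cork-lined tray.

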